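Tip a four-way tube rack over for loading

ROBOT

A 6-joint arm with a two-finger parallel gripper is mounted at the origin on the work surface. World frame = base frame: x ahead of the robot, y to its left, z up, the work surface at z = 0. Lengths are in m, angles in rad, forces in N, time in s.
With the tool pointing down it reaches from about 0.35 to 0.85 m from the base axis. Payload 8.1 kg.
Tool frame: the origin (TCP) lies at the very end of the fingers, on their centre line; the grasp point (between the pads) lies robot.hold_point_z behind it (robot.hold_point_z is the distance from the TCP to the grasp point, in m); z points along the fingers, y is the direction in which the jaws open and shut (so a half turn about z gives the same grasp; the last joint's range is limited). The gripper opens to 93 mm and grips with 3 to 60 N. Pads are 15 mm wide; open, the fingers measure 128 mm over their backs; the gripper's body (75 mm by 188 mm) begins 65 mm behind the grasp point.
Start: joints at [1.124, 0.13, 1.488, -0, 1.523, -0.085], TCP at [0.212, 0.561, 0.219] pointing down, gripper open.
Joint ranges: [-2.96, 2.96], [-0.89, 2.26], [0.02, 2.5], [-1.34, 4.48], [0, 2.73], [-2.66, 2.66]. Speed limits (rad/s): [2.39, 2.39, 2.79, 3.14, 3.14, 3.14].

INTERFACE

Orientations are given as a rotation vector (axis times angle).
In Python, from plant import robot, cams gives the robot as it stands. The module is installed in compiled form; this text tells all that it offers.
- The arm moves only by the tool step_arm, never from a script. Its argument "deltas" is a list of rows, each an object with "offset": the shift along the tool's x, y, z in cm, a list of three; "roll": the turn about the tool's z in rad. In form: [{"offset": [x, y, z], "roll": roll}, ...]. A call has 1 to 12 rows; each row shifts and turns the commanded pose from where the row before left it, along the tool's axes as they then stand; what a row does not reach is not made up. A row lasts 1/8 s, in which the tool goes at most 62.5 mm and 10.7 degrees, less where a joint would pass 70% of its speed; a pose out of reach is approached as far as the arm can. A call with a gripper value outside its range is refused whole. "fingers" is the finger opening in cm, from 0 to 9.3, set as the call begins (left out, the last holds). The fingers move at their own pace and stop on an object; "grip_force" is the grip in N (left out, the last holds). Time passes only in rows, so rows that do not move let the fingers close. It gives the time, the measured TCP pose, the force and the opening at its end, in the units of the state.
- robot.read_state(): the state, without advancing time (a new reading comes with each control period).
- cams.read_camera(name): name is "side" or "top" or "wrist"; returns a dict with "pixels" (480x640x3 uint8, red, green, blue), "fx", "fy", "cx", "cy" (pixels), "k1" (the pictures are not rectified: a ray, as slopes to the right and down, at radius r is drawn at 1 + k1 r^2 times it, then the intrinsics apply), "extrinsics" (4x4, takes a point from world to camera coordinates). Camera axes: x right, y down, z forward; pixel columns grow to the right and rows downward; lengths in m; the calibration is good to about 2 mm. A picture is of the moment at which its call begins. There is no depth.
- robot.close_job(): hands the job in, once; it reports no verdict.
Trained networks look in a picture, given as the dict that the camera call returned (one of the last four; its "shot" number tells which), for a name from the list of things; names that differ only in an ending like _2 or _b are one class to them, and where a whole thing is asked for, a point or a joint stands for the part that bears it (a point fixed in the world has none). Each returns a list of dicts, best first, with "score" (0 to 1); they miss things now and then, are a little off and sometimes report something else, mostly with a low value. They report only what shows in the picture. A call takes as long as a camera call. They do not tell look-alikes from the thing itself.
- cams.boxes_of(picture, thing): "xy" ([column, row] in pixels, amid what is visible of it).
- cams.silhouettes(picture, thing): "mask" (480x640 bool, what is visible of it) and "xy" ([column, row] in pixels, amid what is visible of it).
- cams.pinpoint(picture, thing): "xy" ([column, row] in pixels: a listed point, or the origin of a listed thing).
The state is a dict: "t": time; "q": joint angles; "dq": joint speeds; "joint_torque": joint torques, N m; "tool_pos": TCP position; "orientation": TCP orientation; "force": force on the tool from outside, world axes, zero at the start; "wrist_torque": the same for the moment, N m; "opening": finger opening in m.
Only numpy, scipy, OpenCV 4.12 (cv2) and the standard library are available. Lean on these libraries where they do the work, as an engineer would, in place of code of your own. Each camera call takes 0.05 s, during which the arm holds its last target. There are 200 camera calls.

TASK

The next samples come in 1.5 ml tubes, so get the four-way tube rack ready for them: it stands on its narrow side, and each of its two broad sides has 32 holes, wide ones (for 1.5 ml tubes) on one and small ones on the other. Push it over with the fingertips, on the spot, so that it ends lying flat on the bench with the 32 wide holes facing up. Do not pinch it between the fingers, lift it or shove it away along the bench, and leave the other things around it alone.

Things in the scene. Friction and masses are not known exactly. Their poses are not given: they have to be found in the camera images.
- rack: Four-way tube rack: loose hollow plastic block 51 x 172 x 93 mm (x, y, z), standing on a narrow side on the bench (z = 0), any heading. Origin: centre of the underside as it stands. +x: out of the broad side with 32 WIDE holes (12 mm); -x: out of the broad side with 32 SMALL holes (7.5 mm), both 4 x 8; y: its length; +z: out of the narrow side with four 30 mm holes, up at the start.
- rack_mid (a point): Centre of the rack block; 46 mm above the bench standing, 25.5 mm lying flat on a broad side. The rack weighs 0.15 to 0.31 kg. Friction on the bench is 0.5 to 0.7: pushed 65 to 85 mm up the rack tips, pushed below about 50 mm it may only slide.
- rack_foot (a point): Middle of the rack's lower long edge on the small-hole side as it stands: the edge it should turn about. Pushed on one broad side, the rack tips away from the push and lands with that side up; at 29 degrees of lean (35 to 40 mm of push at 70 mm height) it passes its balance and falls by itself.
- rack_heel (a point): Middle of the rack's lower long edge on the wide-hole side as it stands; it rises as the rack tips.
- rack_top_wide (a point): Middle of the rack's upper long edge on the wide-hole side as it stands, 93 mm up; the rack reaches up to 107 mm high while it turns.
- rack_top_small (a point): Middle of the rack's upper long edge on the small-hole side as it stands.
- beaker: Bystander: small glass beaker, 51 mm across, 70 mm tall, standing loose beyond one end of the rack, its axis 137 mm or more from the rack's middle, its wall 25 mm or so from the rack's end. Origin: centre of its underside, z up.
- jar: Bystander: lidded glass jar, 46 mm across, 60 mm tall, standing loose beyond the other end of the rack. Origin: centre of its underside, z up.
- wash_bottle: Bystander: white wash bottle with a bent nozzle, 68 mm across, 185 mm tall, standing loose far to one side. Origin: centre of its underside, z up.
- tip_box: Bystander: closed pipette-tip box, 86 x 124 x 68 mm, standing loose far to the other side. Origin: centre of its underside, z up.
Things that resemble listed ones, but are neither listed nor needed, are in the scene too. What is shaped like the rack but orange or turquoise is not meant.

How it is judged:
On the way:
1. the fingers push the rack over: it leans by more than 10 degrees, wide holes turning up, while they touch it (angle between rack's own x axis and vertical below 1.39 rad and contact force between the fingers and rack above 0.03 N), for 0.02 s.
At the end, for the whole second after the job is handed in: The rack lies at rest flat on the bench, the 32 wide holes facing up (level within 0.08 rad, centre 20 to 31 mm above the bench), the edge it turned about (rack_foot) within 100 mm of where it stood; beaker, jar, wash bottle and tip box within 30 mm of where they stood (angle between rack's own x axis and vertical below 0.08 rad and height (world z) of rack_mid between 0.02 and 0.031 m and linear speed of rack below 0.01 m/s and angular speed of rack below 0.1 rad/s and distance of rack_foot from where it was at the start of the episode below 0.1 m and distance of each of beaker, jar, wash_bottle, tip_box from where it was at the start of the episode below 0.03 m); the robot touches nothing.
It fails at once if the rack is lifted: all four of its long edges more than 12 mm off the bench (height (world z) of each of rack_foot, rack_heel, rack_top_wide, rack_top_small above 0.012 m).
It fails at once if the rack is gripped between the fingers (x of the grasp point in the frame of rack between -0.02 and 0.02 m and y of the grasp point in the frame of rack between -0.08 and 0.08 m and z of the grasp point in the frame of rack between 0.004 and 0.089 m and contact force between the fingers and rack above 4 N).
It fails at once if the beaker or the lidded jar is moved by more than 30 mm or tipped (distance of any of beaker, jar from where it was at the start of the episode above 0.03 m or angle between any of beaker, jar's own z axis and vertical above 0.35 rad).
It fails at once if the wash bottle or the pipette-tip box is moved by more than 30 mm or tipped (distance of any of wash_bottle, tip_box from where it was at the start of the episode above 0.03 m or angle between any of wash_bottle, tip_box's own z axis and vertical above 0.35 rad).
It also fails if it takes over 32 s, if anything falls off the work surface, if the arm or the gripper's body presses on something with over 40 N, if the wrist force passes 120 N, or if a joint passes its speed limit or range.

## Working session

There is one attempt and no reset: what is moved stays moved. The work goes in short steps, Python scripts to look and compute and a tool call to move; the robot and the scene stay as the last step left them, time stands still between calls to the robot, and variables do not carry over. Pictures are saved under pics/ and viewed, about 8 in all and at most 12, crops included, and the job is handed in when it is done.

Besides the shell and the picture viewer there is one more tool, called after ">>>" as name([rows], argument=value, ...), one row to a line, values as JSON. step_arm: Moves the arm, as the interface text tells. Its arguments: {"type":"object","properties":{"deltas":{"type":"array"},"fingers":{"type":"number"},"grip_force":{"type":"number"}},"required":["deltas"]}

```bash
mkdir -p pics; cat > h.py <<'E'
import numpy as np, cv2
from plant import robot, cams
def ray(p,xy):
    u=np.array([(xy[0]-p['cx'])/p['fx'],(xy[1]-p['cy'])/p['fy']]); s=u.copy()
    for _ in range(20): s=u/(1+p['k1']*(s@s))
    E=np.array(p['extrinsics']); R,t=E[:3,:3],E[:3,3]
    return -R.T@t, R.T@np.array([s[0],s[1],1])
def atz(p,xy,z):
    o,d=ray(p,xy); return o+d*(z-o[2])/d[2]
def proj(p,P):
    E=np.array(p['extrinsics']); c=E[:3,:3]@np.array(P)+E[:3,3]; s=c[:2]/c[2]; s=s*(1+p['k1']*(s@s))
    return np.array([p['fx']*s[0]+p['cx'],p['fy']*s[1]+p['cy']])
def save(p,n): cv2.imwrite('pics/'+n,p['pixels'][:,:,::-1])
E
python3 - <<'E'
from h import *
for n in ['top','side']:
    p=cams.read_camera(n); save(p,n+'1.png')
    print(n,'cam at',ray(p,[320,240])[0].round(3))
    for th,z in [('rack_mid',.046),('rack_foot',0),('rack_heel',0),('rack_top_wide',.093),('rack_top_small',.093),('beaker',0),('jar',0),('wash_bottle',0),('tip_box',0)]:
        for r in cams.pinpoint(p,th)[:3]: print(th,round(r['score'],2),np.round(r['xy']),atz(p,r['xy'],z).round(3))
s=robot.read_state(); print(s['t'],s['tool_pos'],s['orientation'],s['opening'],robot.hold_point_z)
E
```

```text
top cam at [ 0.464 -0.005  1.184]
rack_mid 0.93 [353. 158.] [ 0.822 -0.087  0.046]
rack_mid 0.83 [439. 324.] [ 0.385 -0.315  0.046]
rack_mid 0.82 [240. 267.] [0.522 0.204 0.046]
rack_foot 0.85 [358. 171.] [ 0.798 -0.104  0.   ]
rack_foot 0.82 [244. 260.] [0.545 0.201 0.   ]
rack_foot 0.64 [361. 330.] [ 0.364 -0.117  0.   ]
rack_heel 0.58 [350. 262.] [ 0.546 -0.085  0.   ]
rack_heel 0.57 [345. 156.] [ 0.842 -0.068  0.   ]
rack_heel 0.57 [429. 324.] [ 0.381 -0.301  0.   ]
rack_top_wide 0.76 [348. 260.] [ 0.543 -0.073  0.093]
rack_top_wide 0.7 [353. 354.] [ 0.312 -0.09   0.093]
rack_top_wide 0.68 [345. 142.] [ 0.848 -0.063  0.093]
rack_top_small 0.93 [359. 160.] [ 0.801 -0.099  0.093]
rack_top_small 0.92 [331. 251.] [ 0.566 -0.031  0.093]
rack_top_small 0.92 [363. 335.] [ 0.36  -0.113  0.093]
beaker 0.88 [366. 215.] [ 0.674 -0.128  0.   ]
jar 0.48 [302. 291.] [0.465 0.043 0.   ]
wash_bottle 0.89 [460. 244.] [ 0.598 -0.388  0.   ]
tip_box 0.57 [167. 285.] [0.473 0.41  0.   ]
side cam at [ 0.368 -0.881  1.077]
rack_mid 0.83 [320. 262.] [ 0.553 -0.054  0.046]
rack_mid 0.8 [229. 297.] [ 0.3
[... 237 characters left out ...]
 255.] [ 0.839 -0.072  0.   ]
rack_heel 0.67 [316. 286.] [ 0.535 -0.087  0.   ]
rack_top_wide 0.93 [276. 179.] [0.503 0.209 0.093]
rack_top_wide 0.79 [218. 286.] [ 0.312 -0.098  0.093]
rack_top_wide 0.75 [260. 358.] [ 0.368 -0.3    0.093]
rack_top_small 0.96 [294. 180.] [0.547 0.189 0.093]
rack_top_small 0.87 [322. 245.] [ 0.562 -0.045  0.093]
rack_top_small 0.68 [422. 244.] [ 0.785 -0.103  0.093]
beaker 0.89 [375. 292.] [ 0.664 -0.142  0.   ]
jar 0.81 [271. 248.] [0.453 0.06  0.   ]
wash_bottle 0.72 [374. 394.] [ 0.581 -0.39   0.   ]
tip_box 0.9 [256. 160.] [0.474 0.411 0.   ]
1.0 [0.21233326 0.56116788 0.21862958] [-5.65152857e-01 -3.09030994e+00  2.27984314e-05] 0.09278405650641751 0.0188
```

View pics/top1.png

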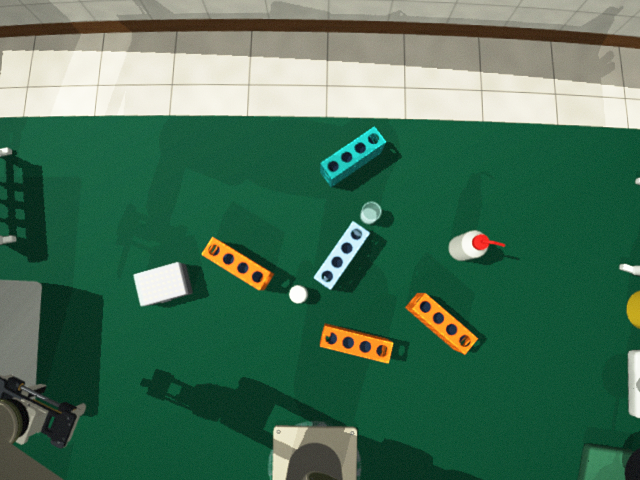

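View pics/side1.png

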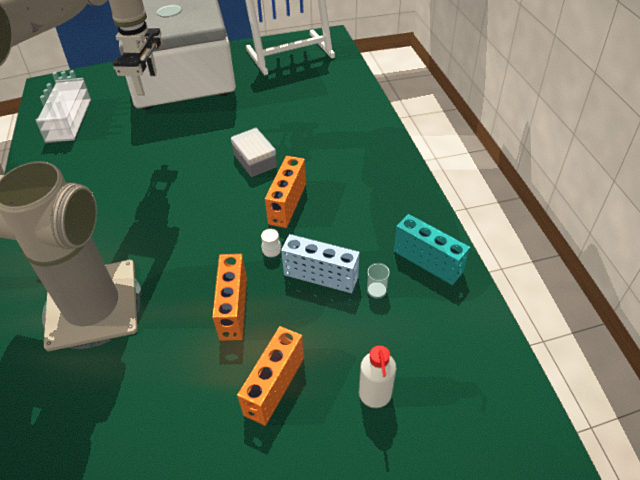

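Candidates in the top picture: the pale blue rack (342,256), orange racks (237,264), (357,344) and (442,323), and a turquoise rack (353,156). The pale blue one fits: it isn't orange or turquoise, and it stands between the jar (298,294) and the beaker (371,212). I'll enlarge it to see its hole sizes and fit its pose.

```bash
python3 - <<'E'
from h import *
from scipy.optimize import least_squares
ps={n:cams.read_camera(n) for n in ['top','side']}
p=ps['side']; c=p['pixels'][225:300,270:370,::-1]; a=cv2.resize(c,None,fx=7,fy=7,interpolation=cv2.INTER_CUBIC)
cv2.imwrite('pics/crop.png',a)
# silhouette hull fit
M={}
for n,px in [('top',(342,256)),('side',(320,265))]:
    c=[r for r in cams.silhouettes(ps[n],'rack') if np.hypot(*(np.array(r['xy'])-px))<15]
    print(n,len(c),c and (c[0]['score'],c[0]['mask'].sum()))
    if c: M[n]=cv2.convexHull(np.argwhere(c[0]['mask'])[:,::-1].astype(np.float32))[:,0]
def hull(n,q,y):
    C=[]
    for sx in(-.0255,.0255):
        for sy in(-.086,.086):
            for z in(0,.093):
                C.append(proj(ps[n],[q[0]+np.cos(y)*sx-np.sin(y)*sy,q[1]+np.sin(y)*sx+np.cos(y)*sy,z]))
    return cv2.convexHull(np.array(C,np.float32))[:,0]
A=np.linspace(0,2*np.pi,48,endpoint=False); D=np.c_[np.cos(A),np.sin(A)]
def res(v): return np.concatenate([(hull(n,v[:2],v[2])@D.T).max(0)-(M[n]@D.T).max(0) for n in M])
best=min((least_squares(res,[.555,-.06,y],diff_step=1e-3) for y in np.arange(-1.5,1.6,.3)),key=lambda r:r.cost)
x,y,w=best.x; print('x,y,yaw',best.x.round(4),'rms px',np.sqrt(np.mean(best.fun**2)))
print('normal',np.cos(w),np.sin(w),'long',-np.sin(w),np.cos(w))
for n in ps: 
  for th in('rack_foot','rack_heel','rack_top_wide','rack_top_small'):
    for r in cams.pinpoint(ps[n],th):
      q=atz(ps[n],r['xy'],.093 if 'top' in th else 0)
      if np.hypot(q[0]-x,q[1]-y)<.06: print(n,th,round(r['score'],2),'along normal',round((q[0]-x)*np.cos(w)+(q[1]-y)*np.sin(w),3))
for th,h in [('beaker',.07),('jar',.06)]:
  for n in ps:
    for r in cams.pinpoint(ps[n],th)[:1]:
      q=atz(ps[n],r['xy'],0); print(th,n,q.round(3),'n',round((q[0]-x)*np.cos(w)+(q[1]-y)*np.sin(w),3),'l',round(-(q[0]-x)*np.sin(w)+(q[1]-y)*np.cos(w),3))
E
```

```text
top 1 (0.6, np.int64(1361))
side 1 (0.91, np.int64(2971))
x,y,yaw [ 0.5544 -0.0575  0.9751] rms px 1.5277343252015154
normal 0.5611023877936144 0.827746404650787 long -0.827746404650787 0.5611023877936144
top rack_top_wide 0.71 along normal -0.023
top rack_top_small 0.76 along normal 0.025
side rack_foot 0.83 along normal 0.017
side rack_heel 0.87 along normal -0.018
side rack_top_wide 0.93 along normal -0.026
side rack_top_small 0.68 along normal 0.021
beaker top [ 0.68  -0.137  0.   ] n 0.004 l -0.148
beaker side [ 0.67  -0.141  0.   ] n -0.004 l -0.142
jar top [0.457 0.047 0.   ] n 0.032 l 0.139
jar side [0.444 0.057 0.   ] n 0.033 l 0.156
```

View pics/crop.png

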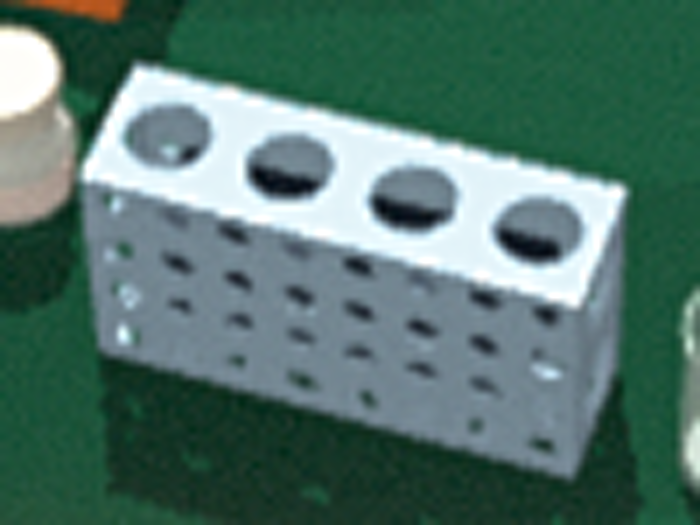

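```bash
python3 - <<'E'
from h import *
from scipy.spatial.transform import Rotation as R
p=cams.read_camera('wrist'); s=robot.read_state()
o,d=ray(p,[p['cx'],p['cy']]); T=R.from_rotvec(s['orientation']).as_matrix()
print(T.round(3)); print('cam in tool',(T.T@(o-s['tool_pos'])).round(3),'axis',(T.T@d).round(3),'fx',p['fx'])
print('right in tool',(T.T@np.array(p['extrinsics'])[0,:3]).round(3))
E
```

```text
[[-0.935  0.354 -0.   ]
 [ 0.354  0.935 -0.   ]
 [ 0.    -0.    -1.   ]]
cam in tool [ 0.073 -0.001 -0.167] axis [-0.266  0.001  0.964] fx 352.8730867665888
right in tool [ 0.     1.    -0.001]
```

>>> step_arm([
  {"offset": [0,0,0],"roll": 0.18},
  {"offset": [0,0,0],"roll": 0.18},
  {"offset": [0,0,0],"roll": 0.18},
  {"offset": [0,0,0],"roll": 0.18},
  {"offset": [0,0,0],"roll": 0.18},
  {"offset": [0,0,0],"roll": 0.18},
  {"offset": [0,0,0],"roll": 0.18},
  {"offset": [0,0,0],"roll": 0.18},
  {"offset": [0,0,0],"roll": 0.18},
  {"offset": [0,0,0],"roll": 0.18},
])

```text
t: 3.1
tool_pos: [0.2123, 0.5611, 0.2186]
orientation: [2.776, 1.47, -0.0]
force: [0.3, -0.3, 0.3]
opening: 0.0928
```

>>> step_arm([
  {"offset": [-0.75,5.25,0],"roll": 0},
  {"offset": [-0.75,5.25,0],"roll": 0},
  {"offset": [-0.75,5.25,0],"roll": 0},
  {"offset": [-0.75,5.25,0],"roll": 0},
  {"offset": [-0.75,5.25,0],"roll": 0},
  {"offset": [-0.75,5.25,0],"roll": 0},
  {"offset": [-0.75,5.25,0],"roll": 0},
  {"offset": [-0.75,5.25,0],"roll": 0},
  {"offset": [-0.75,5.25,0],"roll": 0},
  {"offset": [-0.75,5.25,0],"roll": 0},
  {"offset": [-0.75,5.25,0],"roll": 0},
  {"offset": [-0.75,5.25,0],"roll": 0},
], fingers=5)

```text
t: 4.6
tool_pos: [0.6865, 0.1341, 0.2187]
orientation: [2.772, 1.478, 0.0]
force: [0.5, 0.5, -0.2]
opening: 0.0501
```

```bash
python3 - <<'E'
from h import *
p=cams.read_camera('wrist'); save(p,'w1.png'); s=robot.read_state(); print(s['t'],s['tool_pos'],s['orientation'],s['opening'])
C=np.array([.5544,-.0575,0]); n=np.array([.561,.828,0]); l=np.array([-.828,.561,0])
# rectify the +n broad face
q=np.float32([proj(p,C+.0255*n+a*l+[0,0,z]) for a,z in((.086,.093),(-.086,.093),(-.086,0),(.086,0))]); print(q.round())
H=cv2.getPerspectiveTransform(q,np.float32([(20,20),(708,20),(708,392),(20,392)]))
cv2.imwrite('pics/rect.png',cv2.warpPerspective(p['pixels'][:,:,::-1],H,(728,412),flags=cv2.INTER_CUBIC))
E
```

```text
4.65 [0.68977382 0.12830837 0.21721734] [ 2.77278291e+00  1.47105323e+00 -8.87695190e-04] 0.04988161585810458
[[234. 433.]
 [405. 433.]
 [388. 375.]
 [252. 374.]]
```

View pics/w1.png

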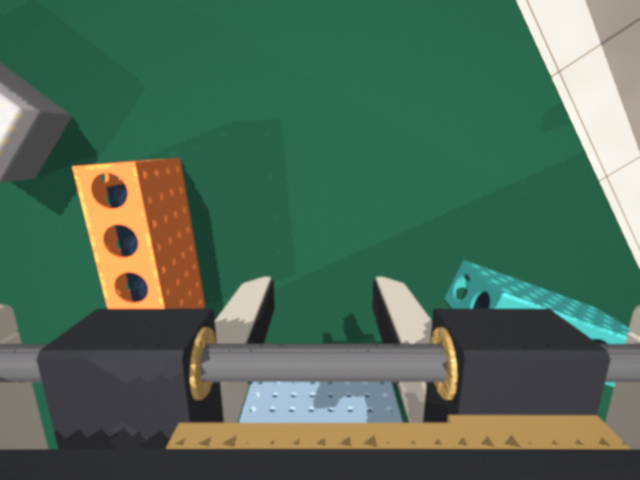

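View pics/rect.png

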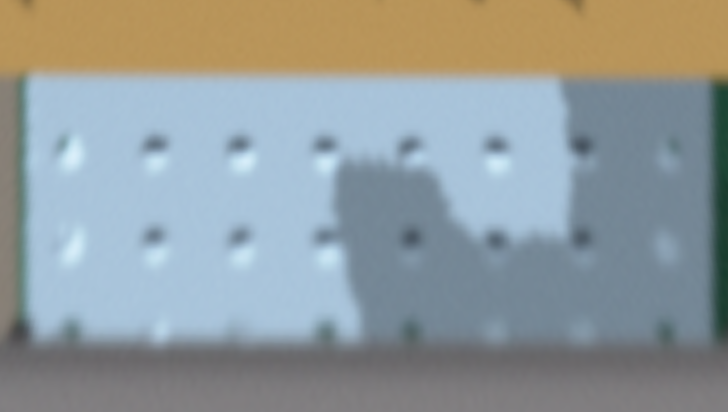

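The pale blue rack's far (+n) side has holes about 29 px across at 4 px/mm, so about 7 mm: that is the small-hole side. The near side, facing the side camera, is therefore the wide one, and the keypoint network agrees. I'll push from the near side towards +n (tool +x).

>>> step_arm([
  {"offset": [-5.2,-0.13,0],"roll": 0},
  {"offset": [-5.2,-0.13,0],"roll": 0},
  {"offset": [-5.2,-0.13,0],"roll": 0},
  {"offset": [-5.2,-0.13,0],"roll": 0},
  {"offset": [-5.2,-0.13,0],"roll": 0},
  {"offset": [-5.2,-0.13,0],"roll": 0},
  {"offset": [0,0,0],"roll": 0},
  {"offset": [0,0,0],"roll": 0},
])

```text
t: 5.65
tool_pos: [0.5053, -0.1192, 0.2189]
orientation: [2.772, 1.477, 0.001]
force: [0.5, -0.2, -0.3]
opening: 0.0501
```

```bash
python3 - <<'E'
from h import *
p=cams.read_camera('side'); s=robot.read_state(); print(s['t'],s['tool_pos'],s['orientation'])
d=s['tool_pos'][:2]-np.array([.5544,-.0575]); print('n',d@[.561,.828],'l',d@[-.828,.561])
cv2.imwrite('pics/s2.png',cv2.resize(p['pixels'][150:350,200:440,::-1],None,fx=3,fy=3))
E
```

```text
5.7 [ 0.50553294 -0.11871403  0.21878755] [2.77181294e+00 1.47872342e+00 9.58185598e-04]
n -0.07809963570702944 l 0.006120852966142885
```

View pics/s2.png

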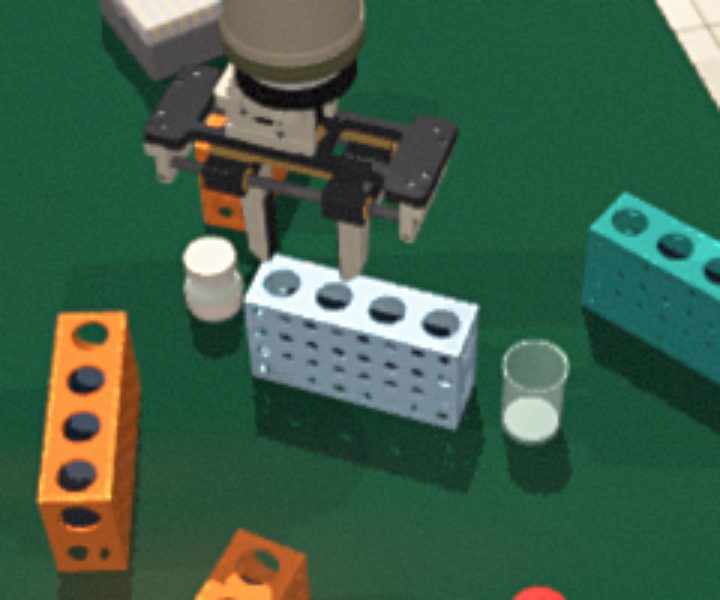

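>>> step_arm([
  {"offset": [0,0.3,3.7],"roll": 0},
  {"offset": [0,0.3,3.7],"roll": 0},
  {"offset": [0,0,3.7],"roll": 0},
  {"offset": [0,0,3.5],"roll": 0},
  {"offset": [0,0,0],"roll": 0},
  {"offset": [0,0,0],"roll": 0},
])

```text
t: 6.45
tool_pos: [0.5111, -0.1222, 0.0739]
orientation: [2.771, 1.48, 0.001]
force: [-0.4, -0.1, 1.7]
opening: 0.05
```

>>> step_arm([
  {"offset": [1,0,0],"roll": 0},
  {"offset": [1,0,0],"roll": 0},
  {"offset": [1,0,0],"roll": 0},
  {"offset": [1,0,0],"roll": 0},
  {"offset": [0.5,0,0],"roll": 0},
  {"offset": [0.5,0,0],"roll": 0},
  {"offset": [0.5,0,0],"roll": 0},
  {"offset": [0.5,0,0],"roll": 0},
  {"offset": [0.5,0,0],"roll": 0},
])

```text
t: 7.58
tool_pos: [0.5464, -0.0685, 0.0727]
orientation: [2.772, 1.478, 0.0]
force: [-0.3, -0.2, 0.9]
opening: 0.0503
```

```bash
python3 - <<'E'
from h import *
p=cams.read_camera('side'); s=robot.read_state(); print(s['t'],s['tool_pos'],s['force'])
d=s['tool_pos'][:2]-np.array([.5544,-.0575]); print('n',d@[.561,.828],'l',d@[-.828,.561])
cv2.imwrite('pics/s3.png',cv2.resize(p['pixels'][200:330,230:410,::-1],None,fx=4,fy=4))
E
```

```text
7.625 [ 0.54669924 -0.06796975  0.07266735] [ 0.24114774  0.80352525 -0.6039333 ]
n -0.012989079673919516 l 0.0005027042662952505
```

View pics/s3.png

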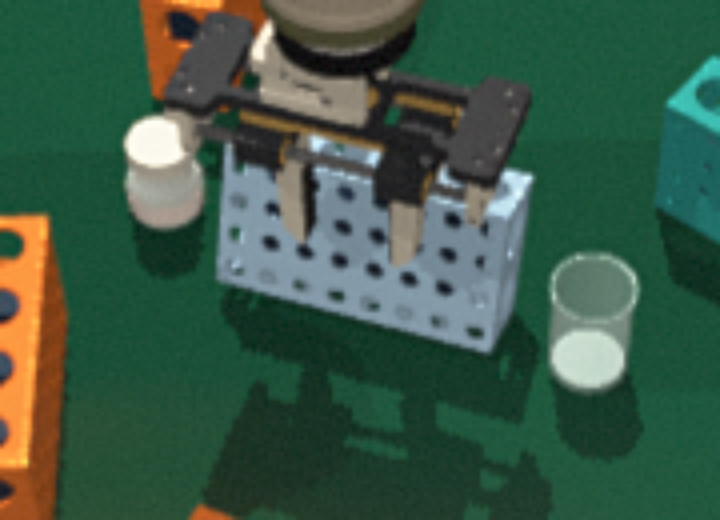

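The rack is tipping on the spot, about 15° so far. The face turning up shows large holes, around crop (270,240).

>>> step_arm([
  {"offset": [0.5,0,0],"roll": 0},
  {"offset": [0.5,0,0],"roll": 0},
  {"offset": [0.5,0,0],"roll": 0},
  {"offset": [0.5,0,0],"roll": 0},
  {"offset": [0.5,0,0],"roll": 0},
  {"offset": [0.5,0,0],"roll": 0},
  {"offset": [0,0,0],"roll": 0},
  {"offset": [0,0,0],"roll": 0},
  {"offset": [0,0,0],"roll": 0},
  {"offset": [0,0,0],"roll": 0},
])

```text
t: 8.88
tool_pos: [0.5629, -0.0439, 0.0726]
orientation: [2.772, 1.478, -0.0]
force: [1.0, -0.4, 0.5]
opening: 0.05
```

```bash
python3 - <<'E'
from h import *
p=cams.read_camera('side'); s=robot.read_state(); print(s['t'],s['tool_pos'],s['force'])
cv2.imwrite('pics/s4.png',cv2.resize(p['pixels'][200:330,230:410,::-1],None,fx=4,fy=4))
E
```

```text
8.925 [ 0.56290658 -0.0439226   0.0726557 ] [ 1.17243873  0.28370147 -0.87269094]
```

View pics/s4.png

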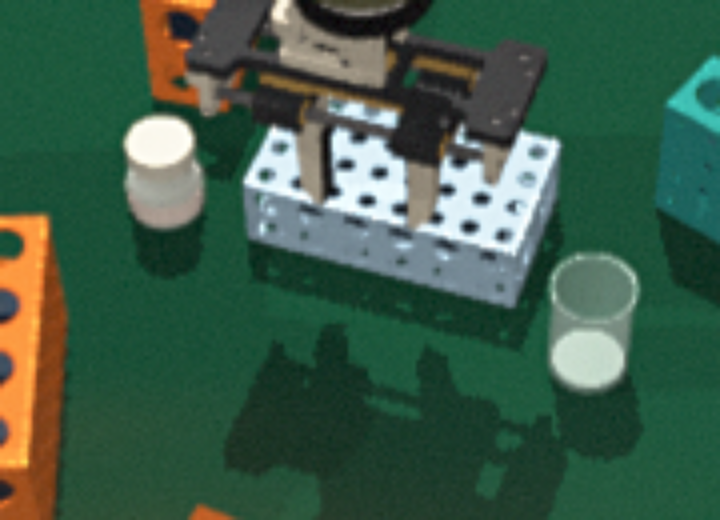

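It has fallen flat with the wide holes up. I'll rise straight up, clear the view, and check.

>>> step_arm([
  {"offset": [0,0,-3],"roll": 0},
  {"offset": [0,0,-4],"roll": 0},
  {"offset": [0,0,-4],"roll": 0},
  {"offset": [0,0,-4],"roll": 0},
  {"offset": [-5,0,0],"roll": 0},
  {"offset": [-5,0,0],"roll": 0},
  {"offset": [-5,0,0],"roll": 0},
  {"offset": [-5,0,0],"roll": 0},
  {"offset": [0,0,0],"roll": 0},
  {"offset": [0,0,0],"roll": 0},
])

```text
t: 10.18
tool_pos: [0.4517, -0.2097, 0.2228]
orientation: [-2.773, -1.477, -0.001]
force: [0.2, 0.8, 0.2]
opening: 0.0501
```

```bash
python3 - <<'E'
from h import *
from scipy.optimize import least_squares
for n in ('side','top'):
    p=cams.read_camera(n); save(p,n+'5.png')
    for th in ['beaker','jar','wash_bottle','tip_box']:
        for r in cams.pinpoint(p,th)[:1]: print(n,th,round(r['score'],2),np.round(r['xy']),atz(p,r['xy'],0).round(3))
    for th,z in (('rack_mid',.0255),('rack_foot',0),('rack_heel',.051)):
        for r in cams.pinpoint(p,th):
            q=atz(p,r['xy'],z); d=q[:2]-[.5544,-.0575]
            if np.hypot(*d)<.13: print(n,th,round(r['score'],2),'n',(d@[.561,.828]).round(3),'l',(d@[-.828,.561]).round(3))
    if n=='side': cv2.imwrite('pics/s5.png',cv2.resize(p['pixels'][140:440,190:490,::-1],None,fx=2,fy=2))
s=robot.read_state(); print(s['t'],s['tool_pos'],s['force'])
E
```

```text
side beaker 0.63 [377. 292.] [ 0.669 -0.143  0.   ]
side wash_bottle 0.73 [375. 394.] [ 0.584 -0.39   0.   ]
side tip_box 0.36 [255. 158.] [0.472 0.418 0.   ]
side rack_mid 0.78 n 0.069 l -0.001
side rack_foot 0.97 n 0.02 l 0.011
side rack_foot 0.7 n 0.071 l 0.018
side rack_heel 0.76 n 0.024 l -0.001
side rack_heel 0.52 n 0.047 l -0.004
top beaker 0.92 [368. 216.] [ 0.673 -0.133  0.   ]
top jar 0.51 [301. 293.] [0.46  0.046 0.   ]
top wash_bottle 0.36 [302. 232.] [0.623 0.048 0.   ]
top tip_box 0.58 [170. 285.] [0.472 0.403 0.   ]
top rack_mid 0.59 n 0.066 l -0.003
top rack_foot 0.92 n 0.024 l -0.014
top rack_heel 0.59 n 0.024 l -0.007
10.975 [ 0.45147923 -0.20990344  0.22263754] [ 0.41099527  0.23613103 -0.66275249]
```

View pics/s5.png

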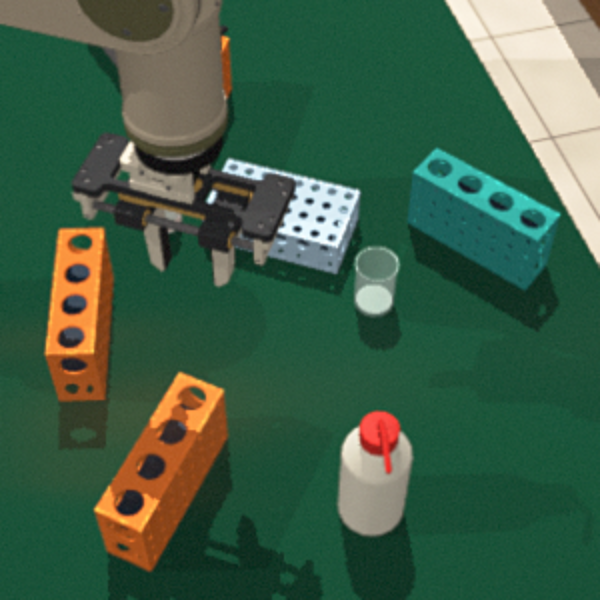

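The rack lies flat with the wide holes up, its foot edge has hardly moved, and the beaker and wash bottle stand undisturbed. The arm is clear at z = 0.22, so I'm handing the job in.

```bash
python3 -c "
from plant import robot
print(robot.close_job())"
```

```text
the job is handed in; nothing more can be done
None
```

I tipped the pale blue rack over on the spot with the open fingertips, pushing about 73 mm up its wide-hole side. It now lies flat with the 32 wide holes up. The job was handed in at about 11 s.

**Which side:** before pushing, the wrist camera showed about 7 mm holes on the far side, so that was the small-hole side. The keypoint network agreed, and larger holes showed on the pushed side as it turned up.

**Last checks:**
- **Rack:** its centre is 66–69 mm from where it stood, as expected for a clean tip (72 mm). The foot edge is within about 15 mm of its start.
- **Bystanders:** the detections put beaker, jar and tip box within about 10 mm of their first positions, and the wash bottle within a few mm. This is within measuring error.
- **Arm:** the gripper is clear at z = 0.22 m and the force reading is near zero.

**Disagreements:**
- In the last top picture the wash-bottle detection was a false one, with a score of 0.36. The side camera shows the bottle in place.
- In the last side picture the arm hid the jar. The top camera and the view just after the fall show it standing where it was.
- The last side picture also gave a second, weaker rack_foot detection (score 0.70) about 45 mm from the start. That is still inside the 100 mm limit, and the stronger one (0.97) and the top camera both put the edge where it stood.

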